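Centre the loose die under the punch of a curtain-eyelet press

ROBOT

A 6-joint arm with a two-finger parallel gripper is mounted at the origin on the work surface. World frame = base frame: x ahead of the robot, y to its left, z up, the work surface at z = 0. Lengths are in m, angles in rad, forces in N, time in s.
With the tool pointing down it reaches from about 0.4 to 0.925 m from the base axis. Payload 3.4 kg.
Tool frame: the origin (TCP) lies midway between the tips of the shut fingers; the grasp point (between the pads) lies 19 mm behind it; y points along the fingers, z is the direction in which the jaws open and shut, and the axes are right-handed (so a half turn about y gives the same grasp; the last joint's range is limited). The gripper opens to 85 mm and grips with 20 to 120 N. Pads are 22 mm wide; open, the fingers measure 114 mm over their backs; the gripper's body (76 mm by 85 mm) begins 54 mm behind the grasp point. The pads swing forward as they close: fully open they stand 13 mm farther back than shut.
Start: joints at [1.234, 0.307, 1.506, -0, 1.328, -0.073], TCP at [0.15, 0.555, 0.207] pointing down, gripper open.
Joint ranges: [-3.12, 3.12], [-1.05, 2.28], [0.14, 2.33], [-1.42, 4.57], [0.1, 2.73], [-2.68, 2.68]. Speed limits (rad/s): [2.57, 2.57, 3.14, 3.14, 3.14, 3.14].

INTERFACE

Orientations are given as a unit quaternion [w, x, y, z].
In Python, from rig import env gives the robot as it stands. The module is installed in compiled form; this text tells all that it offers.
- The arm moves only by the tool drive_tool, never from a script. Its argument "targets" is text: rows parted by semicolons, each of 4 numbers parted by spaces: the shift along the tool's x, y, z in mm, then the turn about the tool's y in degrees. In form: tx ty tz turn; .... A call has 1 to 20 rows; each row is the pose to reach, as a shift and turn from the pose commanded when the call began, along the tool's axes at that moment; what a row does not reach only later rows make up. A row lasts 1/8 s, in which the tool goes at most 62.5 mm and 10.7 degrees, less where a joint would pass 70% of its speed; a pose out of reach is approached as far as the arm can. A call with a gripper value outside its range is refused whole. "fingers" is the opening, from 0 (shut) to 1 (fully open), set as the call begins (left out, the last holds). The fingers move at their own pace and stop on an object; "grip_force" is the grip in N (left out, the last holds). Time passes only in rows, so rows that repeat a pose let the fingers close. It gives the time, the measured TCP pose, the force and the opening at its end, in the units of the state.
- env.get_obs(): the state, without advancing time (a new reading comes with each control period).
- env.capture(name): name is "side" or "top"; returns (picture, depth): 480x640x3 uint8, blue, green, red; 480x640 float32, m along the optical axis (not along the pixel's ray), 0 where there is no reading.
- env.camera_model(name): a dict with "fov_y" (degrees; the focal length in pixels is half the picture's height over the tangent of half this angle, whatever the lens; pixels are square), "cx", "cy" (the principal point, pixels), "origin" and "rotation" of the camera in the world. Camera axes: x right, y down, z forward; pixel columns grow to the right and rows downward; lengths in m; the calibration is good to about 2 mm. A picture is of the moment at which its call begins. camera_model takes no time and is no camera call.
- env.close_job(): hands the job in, once; it reports no verdict.
The state is a dict: "t": time; "qpos": joint angles; "dq": joint speeds; "tau": joint torques, N m; "eef_pos": TCP position; "orientation": TCP orientation; "ft_force": force on the tool from outside, world axes, zero at the start; "ft_torque": the same for the moment, N m; "opening": finger opening in m.
Only numpy, scipy, OpenCV 4.12 (cv2) and the standard library are available. Lean on these libraries where they do the work, as an engineer would, in place of code of your own. Each camera call takes 0.05 s, during which the arm holds its last target.

TASK

Set up the die of the curtain-eyelet press: bring the loose die roughly under the punch and swing the lever fully down so that the punch stands inside the die's ring, then tap the die along its guide from either end until the gap between punch and ring is even on both sides, to about 1.5 mm. The punch is clamped a little off the middle of the press, so with the lever down find by light touch where the ring meets it, and never jam the two together or hit the die hard. Leave the lever down and the other things on the bench where they are.

Things in the scene. Friction and masses are not known exactly. Their poses are not given: they have to be found in the camera images.
- press: Grey bench press, fixed. Origin on the table at the middle of the guide, below the ram's axis; x points from the column out of the open throat, y along the guide, z up. Bed: x -140 to 75, y -75 to 75 mm, top at z = 36 mm. On it two steel strips along y, tops at z = 48, inner faces at x = -49 and 49 mm, guide the die. Column: x -131 to -71, y within 23 mm, up to the head.
- head (a point): Top of the press's head, on the ram's axis, z = 200 mm. Head: x -131 to 30, y within 25, z 155 to 200 mm; the ram's sleeve (radius 23 mm) goes down to z = 130. The lever swings above the head in the plane y = 0, and the ram's dark fork stands up to z = 250 mm while the lever is raised.
- ram_line (a point): Point on the ram's axis at the height of the steel punch's lower face: z = 92 mm, lever up; 56 mm, lever fully down (10 mm below the ring's top); 65 mm per rad of lever. The punch (punch_nose in the rules, 24 mm diameter) hangs in a cross-slide, clamped up to 7.5 mm off this point to either side along the press's y (x is exact); this offset is in no reading and stays fixed.
- die: Loose die, about 0.8 kg: flat aluminium shoe 96 (x) by 180 (y) by 16 mm with a steel ring on its middle. Origin under its middle, on the bed, 36 mm over the table; axes as the press's. In the guide it has 1 mm play each side in x and slides along y. It starts up to 22 mm off the press's middle. Sliding it takes about 3 to 7 N.
- ring (a point): Centre of the ring's top, 30 mm above the die's origin. Steel ring, 62 mm outside, 44 mm inside diameter, 14 mm high, open at the top. With the punch down in it, the die can travel 10 mm either way along the guide from centred; then ring and punch meet, metal on metal, and the force rises steeply.
- end_face (a point): Middle of the flat end of the shoe at the die's +y (90 mm from its middle); the other end is its mirror image at -y. These are the faces to tap: 96 mm wide, 36 to 52 mm over the table. They stand beyond the bed's edge, or at most 7 mm inside it (bed top 36 mm), with free room beyond.
- lever (a joint): Lever of the press, rad: 0 raised (as it starts), 0.55 fully down against its stop. It turns about an axis along the press's y at x = -65, z = 215 mm of the press, and stays where it is left by friction; pressing its bar down takes about 5 N.
- bar (a point): Middle of the red cross-bar at the lever's free end, 210 mm from the lever's axis: 24 mm thick, about 100 mm long along the press's y. Lever raised: it points 0.42 rad above level, bar at x = 127, z = 301 mm of the press; fully down: 0.13 rad below level, x = 143, z = 188 mm.
- tray: Blue plastic tray of brass eyelets, 90 by 120 by 28 mm, loose; origin under its middle. To be left alone.
- thread: Cone of dark blue thread, 62 mm across the foot, 102 mm high, loose; origin under its middle. To be left alone.
- spare: Spare steel punch standing on its flange, 36 mm across, 45 mm high, loose; origin under its middle. To be left alone.
Things that resemble listed ones, but are neither listed nor needed, are in the scene too. Several things have the shape of the die; the one meant has the colours described above.

How it is judged:
On the way, in this order (a step that is already met when the one before it is completed fails the run):
1. the lever is swung fully down, the punch inside the ring (value of joint lever above 0.5 rad), for 0.2 s.
2. with the punch down, the die is tapped until its ring touches the punch (value of joint lever above 0.5 rad and contact force between punch_nose and die above 0.5 N), for 0.02 s.
At the end, for the whole second after the job is handed in: The lever is fully down with the punch inside the ring, the ring is centred on the punch along the guide to 1.5 mm, and the die is at rest (value of joint lever above 0.5 rad and y of punch_nose in the frame of die between -0.0015 and 0.0015 m and linear speed of die below 0.005 m/s); the robot touches nothing.
It fails at once if punch and ring are jammed together with over 25 N (contact force between punch_nose and die above 25 N).
It fails at once if the die is struck or pushed with over 35 N (contact force between the fingers and die above 35 N).
It fails at once if the eyelet tray, thread cone or spare punch is moved by over 20 mm (distance of any of tray, thread, spare from where it was at the start of the episode above 0.02 m).
It also fails if it takes over 72 s, if anything falls off the work surface, if the arm or the gripper's body presses on something with over 40 N, if the wrist force passes 120 N, or if a joint passes its speed limit or range.

## Working session

There is one attempt and no reset: what is moved stays moved. The work goes in short steps, Python scripts to look and compute and a tool call to move; the robot and the scene stay as the last step left them, time stands still between calls to the robot, and variables do not carry over. Pictures are saved under pics/ and viewed, and the job is handed in when it is done.

Besides the shell and the picture viewer there is one more tool, called after ">>>" as name(argument=value, ...) on one line, values as JSON. drive_tool: Moves the arm, as the interface text tells. Its arguments: {"type":"object","properties":{"targets":{"type":"string"},"fingers":{"type":"number"},"grip_force":{"type":"number"}},"required":["targets"]}

```bash
mkdir -p pics; ls; python3 - <<'E'
from rig import env
import cv2,numpy as np
o=env.get_obs()
for k,v in o.items(): print(k,np.round(v,4))
for n in("side","top"):
    m=env.camera_model(n);print(n,m)
    p,d=env.capture(n);cv2.imwrite(f"pics/{n}0.png",p);np.save(f"pics/{n}0d.npy",d)
E
```

```text
pics
t 0.0
qpos [ 1.2335  0.3076  1.5077 -0.      1.3284 -0.0735]
dq [ 0.001  -0.0009  0.002   0.0007  0.0004  0.0014]
tau [ 3.00000e-04 -4.57555e+01 -2.51920e+01  0.00000e+00  1.35000e-02
  0.00000e+00]
eef_pos [0.1497 0.5544 0.2065]
orientation [-0.7003  0.7017 -0.0931  0.0929]
ft_force [-0.6231 -0.2816 -0.3452]
ft_torque [ 0.0126 -0.0477  0.0153]
opening 0.0855
side {'fov_y': 56.602114330946286, 'cx': 331.0027177509114, 'cy': 240.15056632984744, 'origin': array([ 0.1758834 , -0.58846181,  0.73802014]), 'rotation': array([-0.41278282,  0.8691108 , -0.24095378,  0.12727154])}
top {'fov_y': 56.10718452601262, 'cx': 313.15843428360535, 'cy': 245.87095772163357, 'origin': array([0.4199168 , 0.03459004, 1.19595105]), 'rotation': array([ 0.03931872, -0.69904725,  0.71271903, -0.04264463])}
```

View pics/side0.png

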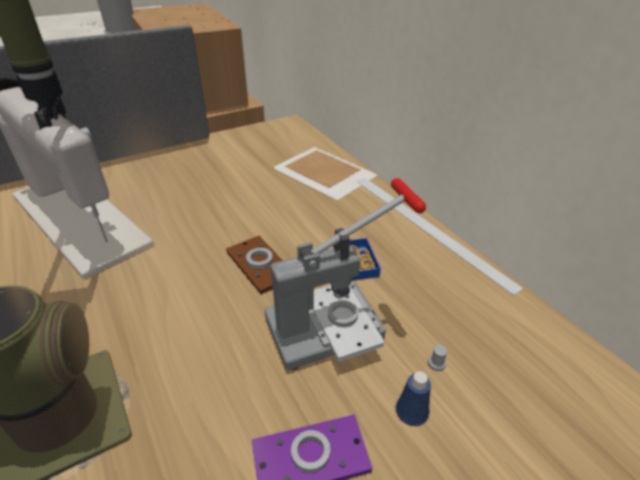

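View pics/top0.png

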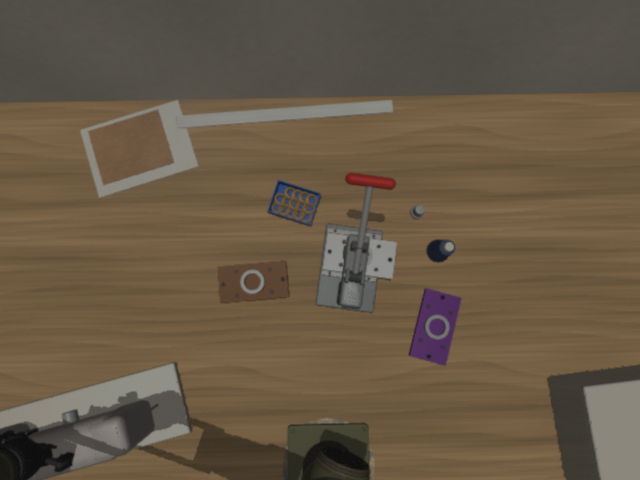

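```bash
cat > h.py <<'E'
import numpy as np,cv2
from rig import env
from scipy.spatial.transform import Rotation as R
def cam(n):
    m=env.camera_model(n);q=m['rotation'];
    return m['cx'],m['cy'],240/np.tan(np.radians(m['fov_y']/2)),np.array(m['origin']),R.from_quat([q[1],q[2],q[3],q[0]]).as_matrix()
def ray(n,u,v):
    cx,cy,f,o,M=cam(n); return o,M@np.array([(u-cx)/f,(v-cy)/f,1])
def onz(n,u,v,z):
    o,d=ray(n,u,v); return o+d*(z-o[2])/d[2]
def proj(n,p):
    cx,cy,f,o,M=cam(n); c=M.T@(np.asarray(p)-o); return np.array([cx+f*c[0]/c[2],cy+f*c[1]/c[2]])
E
python3 - <<'E'
from h import *
t=cv2.imread('pics/top0.png');s=cv2.imread('pics/side0.png')
cv2.imwrite('pics/tz.png',cv2.resize(t[160:330,300:470],None,fx=4.5,fy=3.5*4.5/3.5*0.78,interpolation=cv2.INTER_CUBIC)) if 0 else cv2.imwrite('pics/tz.png',cv2.resize(t[165:315,290:470],None,fx=4,fy=4,interpolation=cv2.INTER_CUBIC))
cv2.imwrite('pics/sz.png',cv2.resize(s[225:375,250:430],None,fx=4,fy=4,interpolation=cv2.INTER_CUBIC))
hsv=cv2.cvtColor(t,cv2.COLOR_BGR2HSV)
for n,im in(('top',t),('side',s)):
    h=cv2.cvtColor(im,cv2.COLOR_BGR2HSV)
    m=(((h[...,0]<6)|(h[...,0]>174))&(h[...,1]>180)&(h[...,2]>90)).astype(np.uint8)
    c=max(cv2.findContours(m,0,2)[0],key=cv2.contourArea);print(n,cv2.minAreaRect(c),cv2.contourArea(c))
E
```

```text
top ((370.0154113769531, 180.37692260742188), (48.24951171875, 9.178569793701172), 7.125016689300537) 356.5
side ((408.0000305175781, 195.49998474121094), (41.719295501708984, 10.60660171508789), 45.0) 360.5
```

View pics/tz.png

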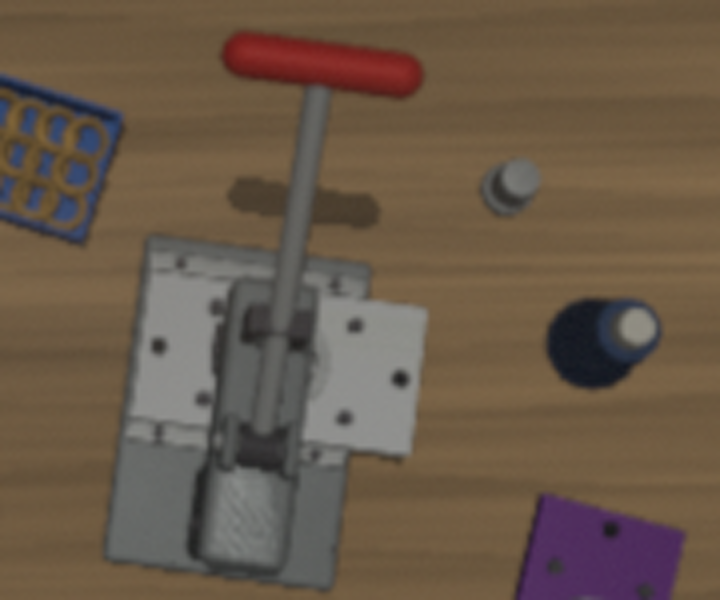

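View pics/sz.png

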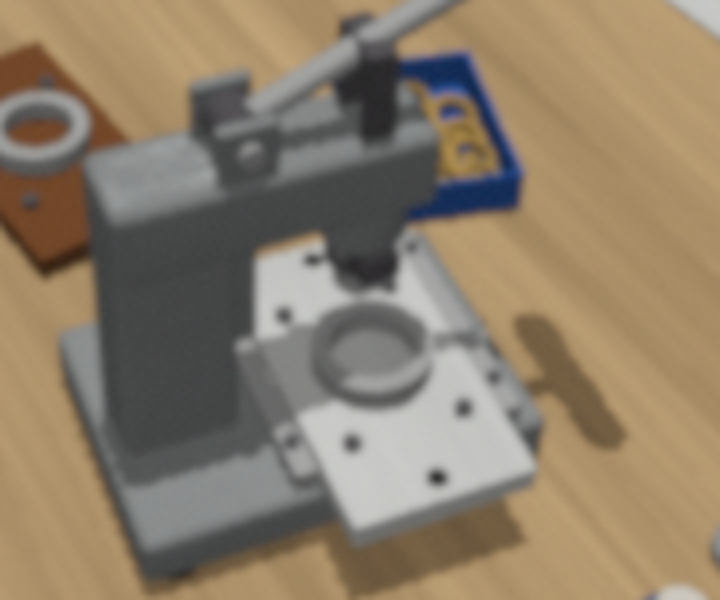

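```bash
cat >> h.py <<'E'
def fit2(loc,wor):
    loc=np.array(loc,float);wor=np.array(wor,float)
    a=loc-loc.mean(0);b=wor-wor.mean(0)
    th=np.arctan2((a[:,0]*b[:,1]-a[:,1]*b[:,0]).sum(),(a*b).sum())
    C=np.array([[np.cos(th),-np.sin(th)],[np.sin(th),np.cos(th)]])
    t=wor.mean(0)-C@loc.mean(0)
    return th,t,(wor-(loc@C.T+t))
E
python3 - <<'E'
from h import *
T=lambda x,y:(290+x/4,165+y/4)
loc=[(.075,.075),(.075,-.075),(-.14,.075),(-.14,-.075)]
px=[T(148,235),T(371,264),T(105,558),T(332,589)]
w=[onz('top',*p,.036)[:2] for p in px]
th,t,r=fit2(loc,w);print('press',th,t,'res',r*1e3)
C=np.array([[np.cos(th),-np.sin(th)],[np.sin(th),np.cos(th)]])
P=lambda p:np.append(C.T@(p[:2]-t),p[2])*1e3
# bar cross triangulate
o1,d1=ray('top',370.0,180.4);o2,d2=ray('side',408,195.5)
A=np.c_[d1,-d2];s=np.linalg.lstsq(A,o2-o1,rcond=None)[0]
a=o1+s[0]*d1;b=o2+s[1]*d2;print('bar',a,b,P((a+b)/2), 'onz', P(onz('top',370,180.4,.301)))
print('die -y corners',[P(onz('top',*T(*q),.052)) for q in((428,309),(408,460))])
S=lambda x,y:(250+x/4,225+y/4)
print('side die corners',[P(onz('side',*S(*q),.052)) for q in((356,530),(535,468))])
print('side ring',[P(onz('side',*S(*q),.066)) for q in((313,348),(433,345),(373,305),(373,392))])
print('side bed corner',P(onz('side',*S(148,550),.036)))
for n,q,z in(('tray',(294.5,203.5),.028),('thread',(445,247),.1),('spare',(418,211),.045)):print(n,onz('top',*q,z),P(onz('top',*q,z)))
E
```

```text
press -0.15379484405298033 [ 0.52927782 -0.07053674] res [[-2.50162788 -1.52422425]
 [-1.39454504  1.95338408]
 [ 1.67824867 -2.17082309]
 [ 2.21792425  1.74166325]]
bar [ 0.65650945 -0.0892059   0.29944356] [ 0.6573677  -0.08976734  0.29974758] [129.05686905   0.83004273 299.59556895] onz [128.15097543   1.19117868 301.        ]
die -y corners [array([  46.5738236 , -110.64097406,   52.        ]), array([ -51.03293672, -108.91494753,   52.        ])]
side die corners [array([ -45.89662662, -110.6129546 ,   52.        ]), array([  48.18011752, -109.83000542,   52.        ])]
side ring [array([-26.61263723, -11.44584672,  66.        ]), array([ 30.25154356, -31.85040294,  66.        ]), array([13.32675786,  4.31387368, 66.        ]), array([-10.28373744, -48.67030636,  66.        ])]
side bed corner [-135.44388747  -74.09115332   36.        ]
tray [0.66944328 0.07478755 0.028     ] [116.2489373  165.08084754  28.        ]
thread [ 0.53856233 -0.29497325  0.1       ] [  43.55618889 -220.36517744  100.        ]
spare [ 0.63993791 -0.24632569  0.045     ] [ 136.28292832 -156.76215203   45.        ]
```

```bash
cat >> h.py <<'E'
TH=-0.154; T0=np.array([0.5293,-0.0705])
CP=np.array([[np.cos(TH),-np.sin(TH)],[np.sin(TH),np.cos(TH)]])
def p2w(x,y,z): return np.append(CP@np.array([x,y])/1e3+T0,z/1e3)
def w2p(p): return np.append(CP.T@(np.asarray(p)[:2]-T0),p[2])*1e3
def tool():
    o=env.get_obs();q=o['orientation'];return o,R.from_quat([q[1],q[2],q[3],q[0]]).as_matrix()
def shift(w):
    o,M=tool();return np.round(M.T@(np.asarray(w)-o['eef_pos'])*1e3,1)
def stat():
    o,M=tool();print('t',round(float(o['t']),2),'press',np.round(w2p(o['eef_pos']),2),'F press',np.round(np.append(CP.T@o['ft_force'][:2],o['ft_force'][2]),2),'toolx yaw',round(np.degrees(np.arctan2(M[1,0],M[0,0])),2),'q',np.round(o['qpos'],2))
E
python3 - <<'E'
from h import *
stat();o,M=tool();print(M.round(3))
print(shift([.15,.555,.36]),shift([.43,.2,.36]),shift(p2w(0,-132,360)),shift(p2w(0,-132,150)))
E
```

```text
t 0.1 press [-470.97  559.33  206.56] F press [ 0.39 -0.35 -0.2 ] toolx yaw -15.11 q [ 1.23  0.31  1.51  0.    1.33 -0.07]
[[ 0.965 -0.001  0.261]
 [-0.261 -0.002  0.965]
 [-0.    -1.    -0.002]]
[ 1.000e-01 -1.534e+02  3.000e-01] [ 363.  -153.  -269.4] [ 543.9 -152.3 -635.8] [ 543.9   57.7 -635.5]
```

>>> drive_tool(targets="0 -60 0 0; 10 -110 -10 0; 45 -150 -35 10; 90 -152 -68 20; 136 -152 -101 30; 182 -152 -135 40; 227 -152 -168 50; 272 -152 -202 60; 318 -152 -235 70; 363 -152 -270 80; 390 -152 -323 83.7; 416 -152 -375 83.7; 442 -152 -427 83.7; 468 -152 -480 83.7; 493 -152 -532 83.7; 519 -152 -585 83.7; 544 -152 -636 83.7; 544 -100 -636 83.7; 544 -50 -636 83.7; 544 -50 -636 83.7", fingers=0)

```text
t: 2.6
eef_pos: [0.5056, -0.1993, 0.2529]
orientation: [0.458, -0.462, 0.541, -0.533]
ft_force: [-0.2, 0.4, -0.4]
opening: 0.0003
```

```bash
python3 - <<'E'
from h import *
stat();print(shift(p2w(0,-132,43)))
p,d=env.capture('top');s,_=env.capture('side')
cv2.imwrite('pics/a1.png',np.hstack([cv2.resize(p[100:400,200:500],(400,400)),cv2.resize(s[150:450,180:480],(400,400))]))
E
```

```text
t 2.6 press [  -3.67 -130.88  252.86] F press [-0.23  0.4  -0.35] toolx yaw -98.85 q [-0.45  0.24  1.49 -0.    1.43 -0.3 ]
[  1.8 209.8   6. ]
```

View pics/a1.png

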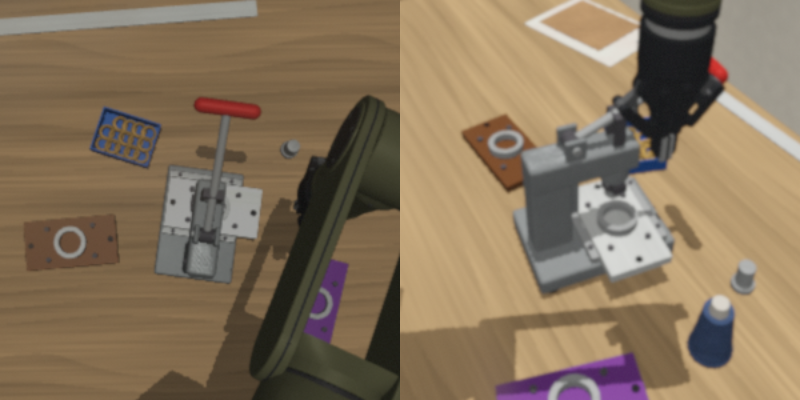

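>>> drive_tool(targets="2 60 6 0; 2 115 6 0; 2 165 6 0; 2 195 6 0; 2 210 6 0; 0 210 6 0; -2 210 6 0; -4 210 6 0; -6 210 6 0; -6 210 6 0")

```text
t: 3.95
eef_pos: [0.5163, -0.1956, 0.0478]
orientation: [-0.46, 0.46, -0.537, 0.537]
ft_force: [0.5, -0.9, 0.2]
opening: -0.0002
```

```bash
python3 - <<'E'
from h import *
stat()
E
```

```text
t 3.95 press [   6.33 -125.61   47.83] F press [ 0.65 -0.85  0.17] toolx yaw -98.8 q [-0.44  0.44  1.76  0.    0.94 -0.29]
```

>>> drive_tool(targets="-1 3 -5 0; -2 3 -5 0; -3 3 -5 0; -4 3 -5 0; -5 3 -5 0; -6 3 -5 0; -6 3 -5 0")

```text
t: 4.82
eef_pos: [0.5122, -0.1889, 0.0444]
orientation: [-0.46, 0.46, -0.537, 0.537]
ft_force: [-0.2, -0.4, 0.5]
opening: 0.0003
```

```bash
python3 - <<'E'
from h import *
stat()
E
```

```text
t 4.83 press [   1.27 -119.66   44.44] F press [-0.14 -0.4   0.55] toolx yaw -98.8 q [-0.43  0.44  1.77  0.    0.93 -0.28]
```

>>> drive_tool(targets="-1 0 0 0; -2 0 0 0; -3 0 0 0; -4 0 0 0")

```text
t: 5.32
eef_pos: [0.5127, -0.185, 0.0444]
orientation: [0.46, -0.46, 0.537, -0.537]
ft_force: [0.8, 0.1, 0.5]
opening: 0.0001
```

```bash
python3 - <<'E'
from h import *
stat()
p,d=env.capture('top');s,_=env.capture('side')
cv2.imwrite('pics/a2.png',np.hstack([cv2.resize(p[190:340,300:450],(400,400)),cv2.resize(s[225:375,270:420],(400,400))]))
E
```

```text
t 5.33 press [   1.18 -115.69   44.4 ] F press [0.79 0.23 0.46] toolx yaw -98.81 q [-0.42  0.44  1.77 -0.    0.93 -0.27]
```

View pics/a2.png

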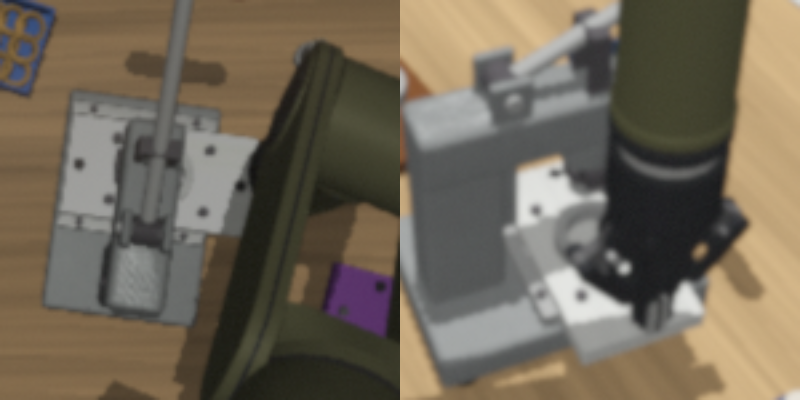

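>>> drive_tool(targets="-1 0 0 0; -2 0 0 0; -3 0 0 0; -4 0 0 0; -4 0 0 0")

```text
t: 6.05
eef_pos: [0.5133, -0.181, 0.0444]
orientation: [0.46, -0.46, 0.537, -0.537]
ft_force: [0.1, -0.2, 0.7]
opening: 0.0
```

```bash
python3 - <<'E'
from h import *
stat()
E
```

```text
t 6.05 press [   1.19 -111.67   44.4 ] F press [ 0.18 -0.19  0.69] toolx yaw -98.81 q [-0.42  0.44  1.78  0.    0.93 -0.26]
```

```bash
python3 - <<'E'
from h import *
p,d=env.capture('top');s,_=env.capture('side')
cv2.imwrite('pics/a3.png',np.hstack([cv2.resize(p[190:340,300:450],(400,400),interpolation=2),cv2.resize(s[265:375,310:420],(400,400),interpolation=2)]))
E
```

```text
(no output)
```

View pics/a3.png

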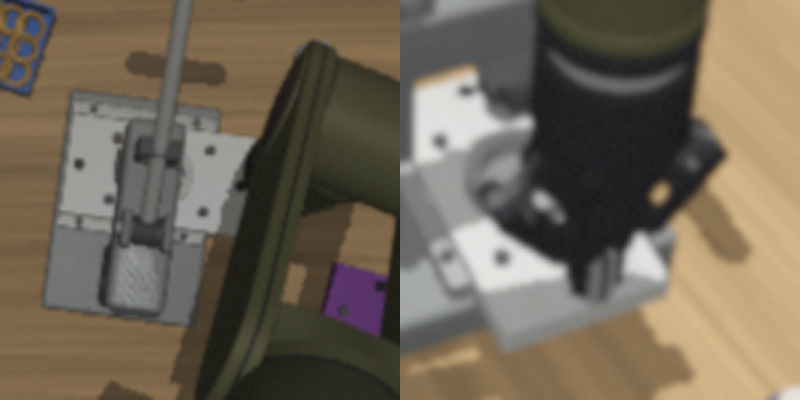

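```bash
python3 - <<'E'
from h import *
o,_=tool()
S=lambda q:((q-[310,265])*400/110+[400,0]).round(0)
print(S(proj('side',o['eef_pos'])))
for y in(-110,):
  for x in(-48,0,48):
    for z in(36,52): print(x,z,S(proj('side',p2w(x,y,z))))
E
```

```text
[589. 319.]
-48 36 [500. 356.]
-48 52 [501. 337.]
0 36 [584. 327.]
0 52 [586. 308.]
48 36 [665. 299.]
48 52 [668. 280.]
```

```bash
python3 - <<'E'
from h import *
s,_=env.capture('side')
c=s[315:365,330:400];c=cv2.convertScaleAbs(c,alpha=1.3,beta=20)
cv2.imwrite('pics/a4.png',cv2.resize(c,None,fx=10,fy=10,interpolation=2))
o,_=tool();print((proj('side',o['eef_pos'])-[330,315])*10)
E
```

```text
[318.97074948 377.20513226]
```

View pics/a4.png

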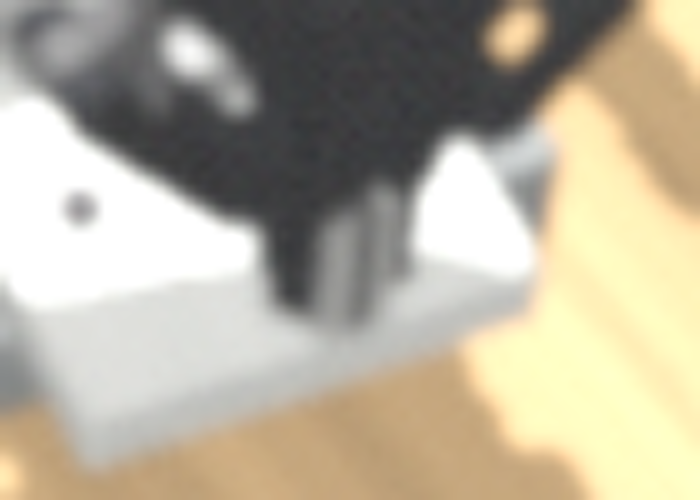

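```bash
python3 - <<'E'
from h import *
s,d=env.capture('side')
stat()
cx,cy,f,o,M=cam('side')
for v in range(338,356,1):
  r=[]
  for u in(358,361,364,367):
    z=d[v,u];c=np.array([(u-cx)/f*z,(v-cy)/f*z,z]);r.append(w2p(o+M@c).round(0).astype(int).tolist())
  print(v,r)
E
```

```text
t 6.25 press [   1.22 -111.8    44.42] F press [-0.44 -0.41  0.01] toolx yaw -98.82 q [-0.42  0.44  1.78 -0.    0.93 -0.26]
338 [[-12, -114, 97], [-8, -119, 101], [-4, -122, 101], [1, -124, 101]]
339 [[-12, -115, 95], [-8, -119, 97], [-4, -122, 99], [2, -123, 98]]
340 [[-12, -116, 93], [-8, -119, 94], [-4, -123, 97], [2, -123, 95]]
341 [[-12, -117, 91], [-7, -118, 91], [-4, -123, 94], [3, -122, 90]]
342 [[-12, -116, 88], [-7, -119, 89], [-4, -123, 92], [2, -124, 90]]
343 [[-12, -117, 86], [-8, -120, 88], [-3, -123, 89], [3, -122, 85]]
344 [[-11, -116, 82], [-7, -119, 83], [-2, -121, 83], [3, -123, 83]]
345 [[-12, -118, 82], [-7, -119, 80], [-3, -123, 82], [4, -123, 80]]
346 [[-2, -101, 53], [-6, -118, 75], [-3, -123, 81], [4, -123, 77]]
347 [[-4, -103, 54], [-4, -116, 69], [-2, -123, 77], [5, -122, 72]]
348 [[-4, -105, 53], [2, -106, 52], [-2, -123, 74], [13, -109, 50]]
349 [[-5, -107, 52], [1, -108, 51], [6, -110, 51], [12, -111, 49]]
350 [[-6, -109, 53], [0, -110, 51], [6, -110, 48], [13, -110, 44]]
351 [[-6, -109, 50], [0, -109, 47], [7, -110, 45], [13, -109, 41]]
352 [[-6, -109, 47], [1, -108, 42], [7, -109, 41], [13, -110, 39]]
353 [[-6, -110, 46], [1, -109, 41], [8, -109, 37], [28, -86, -1]]
354 [[-5, -109, 40], [1, -109, 37], [21, -87, 0], [27, -89, -1]]
355 [[-7, -112, 41], [15, -86, -1], [20, -89, -1], [26, -90, -2]]
```

>>> drive_tool(targets="8 0 0 0; 15 0 0 0; 15 6 0 0; 15 12 0 0; 15 18 0 0; 15 18 0 0")

```text
t: 7.0
eef_pos: [0.5104, -0.1955, 0.0256]
orientation: [0.46, -0.46, 0.537, -0.536]
ft_force: [-0.2, -0.7, -0.2]
opening: 0.0001
```

```bash
cat >> h.py <<'E'
def pts(n,box):
    u0,u1,v0,v1=box;s,d=env.capture(n);cx,cy,f,o,M=cam(n)
    u,v=np.meshgrid(np.arange(u0,u1),np.arange(v0,v1));z=d[v0:v1,u0:u1]
    W=o+np.stack([(u-cx)/f*z,(v-cy)/f*z,z],-1)@M.T
    P=np.concatenate([(W[...,:2]-T0)@CP,W[...,2:]],-1)*1e3
    return s,P
E
python3 - <<'E'
from h import *
stat()
s,P=pts('side',(335,400,330,375))
c=cv2.convertScaleAbs(s[315:375,330:410],alpha=1.3,beta=20)
cv2.imwrite('pics/a5.png',cv2.resize(c,None,fx=8,fy=8,interpolation=2))
for v in range(0,45,2):print(v+330,[P[v,k].round(0).astype(int).tolist() for k in(23,26,29,32)])
E
```

```text
t 7.0 press [   0.51 -126.43   25.58] F press [-0.07 -0.71 -0.25] toolx yaw -98.8 q [-0.44  0.47  1.79  0.    0.89 -0.29]
330 [[-26, -137, 151], [-20, -137, 147], [-18, -143, 153], [-14, -145, 154]]
332 [[-26, -138, 146], [-19, -136, 142], [-17, -142, 147], [-13, -145, 148]]
334 [[-25, -137, 140], [-20, -138, 138], [-19, -146, 147], [-13, -146, 145]]
336 [[-24, -135, 132], [-19, -137, 131], [-17, -144, 138], [-10, -142, 134]]
338 [[-13, -117, 101], [-16, -132, 118], [-17, -144, 133], [-10, -142, 128]]
340 [[-17, -124, 105], [-11, -124, 103], [-16, -143, 127], [-10, -143, 123]]
342 [[-19, -128, 105], [-13, -129, 103], [-15, -143, 121], [-9, -143, 118]]
344 [[-20, -131, 104], [-15, -134, 104], [-15, -142, 115], [-7, -139, 107]]
346 [[-24, -138, 108], [-15, -133, 98], [-12, -139, 103], [-7, -140, 102]]
348 [[-24, -138, 103], [-15, -133, 92], [-10, -137, 94], [-6, -140, 97]]
350 [[-23, -139, 97], [-12, -130, 82], [-10, -137, 89], [-5, -138, 88]]
352 [[-13, -122, 66], [-12, -131, 77], [-8, -134, 78], [-4, -139, 82]]
354 [[-6, -110, 42], [-13, -133, 74], [-7, -133, 70], [-2, -136, 72]]
356 [[8, -87, 1], [-13, -134, 69], [-7, -134, 67], [-3, -137, 68]]
358 [[6, -90, -2], [-13, -134, 63], [-6, -133, 58], [-2, -137, 62]]
360 [[4, -96, 0], [10, -97, -2], [-6, -134, 54], [-2, -138, 57]]
362 [[2, -99, -1], [7, -103, 1], [13, -104, -1], [19, -106, -1]]
364 [[0, -104, 0], [4, -108, 2], [11, -109, 0], [16, -111, 1]]
366 [[-2, -107, -1], [3, -111, 1], [9, -111, -2], [15, -114, -1]]
368 [[-4, -113, 0], [1, -114, 0], [7, -117, -1], [11, -120, 2]]
370 [[-7, -117, 1], [-1, -118, -1], [4, -121, 0], [10, -124, 1]]
372 [[-9, -122, 2], [-3, -123, -1], [3, -124, -1], [8, -127, 0]]
374 [[-10, -124, -1], [-5, -127, -1], [0, -130, 1], [6, -131, 0]]
```

View pics/a5.png

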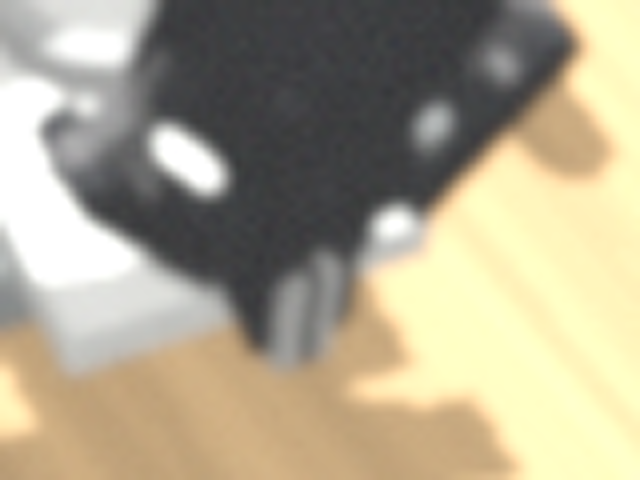

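>>> drive_tool(targets="0 5 0 0; 0 10 0 0; -1 10 0 0; -2 10 0 0; -3 10 0 0; -4 10 0 0; -5 10 0 0; -6 10 0 0; -7 10 0 0; -8 10 0 0")

```text
t: 8.3
eef_pos: [0.5125, -0.1887, 0.0165]
orientation: [-0.46, 0.46, -0.537, 0.537]
ft_force: [-1.0, -4.5, 0.5]
opening: 0.0002
```

```bash
python3 - <<'E'
from h import *
stat()
E
```

```text
t 8.3 press [   1.52 -119.42   16.49] F press [-0.31 -4.58  0.49] toolx yaw -98.81 q [-0.43  0.48  1.8  -0.    0.86 -0.28]
```

>>> drive_tool(targets="-1.5 0 0 0; -3 0 0 0; -4.5 0 0 0; -6 0 0 0; -7.5 0 0 0; -9 0 0 0; -10.5 0 0 0; -12 0 0 0; -13.5 0 0 0; -15 0 0 0; -16.5 0 0 0; -18 0 0 0; -18 0 0 0")

```text
t: 9.93
eef_pos: [0.5151, -0.17, 0.0164]
orientation: [0.46, -0.46, 0.537, -0.537]
ft_force: [-0.6, -3.5, 1.2]
opening: -0.0001
```

```bash
python3 - <<'E'
from h import *
stat()
E
```

```text
t 9.93 press [   1.22 -100.53   16.44] F press [-0.09 -3.56  1.24] toolx yaw -98.81 q [-0.4   0.48  1.81  0.    0.86 -0.24]
```

>>> drive_tool(targets="15 0 0 0; 32 0 0 0; 32 -60 0 0; 32 -120 0 0; 32 -180 0 0; 32 -240 0 0; 32 -300 0 0; 32 -328 0 0; 32 -328 0 0")

```text
t: 11.05
eef_pos: [0.5111, -0.2031, 0.3471]
orientation: [-0.461, 0.459, -0.535, 0.539]
ft_force: [0.3, -0.1, 0.1]
opening: -0.0
```

```bash
python3 - <<'E'
from h import *
stat()
p,d=env.capture('top');s,ds=env.capture('side')
np.save('pics/b_sd.npy',ds);np.save('pics/b_td.npy',d);cv2.imwrite('pics/b_s.png',s)
cv2.imwrite('pics/b1.png',np.hstack([cv2.resize(p[190:340,300:450],(400,400),interpolation=2),cv2.resize(s[225:375,270:420],(400,400),interpolation=2)]))
print(shift(p2w(129,0,340)))
E
```

```text
t 11.05 press [   2.36 -133.87  347.13] F press [ 0.31 -0.03  0.09] toolx yaw -98.86 q [-0.46  0.19  1.32  0.    1.62 -0.3 ]
[-133.2    3.2  128.5]
```

View pics/b1.png

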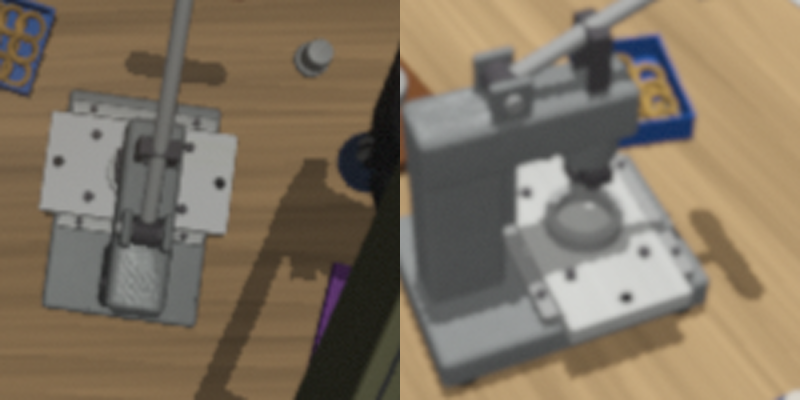

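```bash
python3 - <<'E'
from h import *
q=[(54,112),(236,134),(224,236),(40,212)]
for a in q: print(w2p(onz('top',300+a[0]/2.667,190+a[1]/2.667,.052)).round(1))
S=lambda x,y:(270+(x-400)/2.667,225+y/2.667)
print('side die', [w2p(onz('side',*S(*a),.052)).round(1) for a in((571,334),(690,292))])
# punch: depth cloud region beneath sleeve
d=np.load('pics/b_sd.npy');cx,cy,f,o,M=cam('side')
u,v=np.meshgrid(np.arange(325,360),np.arange(270,300));z=d[270:300,325:360]
W=o+np.stack([(u-cx)/f*z,(v-cy)/f*z,z],-1)@M.T
P=np.concatenate([(W[...,:2]-T0)@CP,W[...,2:]],-1)*1e3
m=(P[...,2]>88)&(P[...,2]<130)&(P[...,0]>-30)&(P[...,0]<35)
for r in range(0,30,1):
    k=m[r]
    if k.any(): A=P[r][k];print(r+270,np.where(k)[0][[0,-1]]+325,A[[0,len(A)//2,-1]].round(0).tolist())
s=cv2.imread('pics/b_s.png')[260:330,310:390];cv2.imwrite('pics/b2.png',cv2.resize(cv2.convertScaleAbs(s,alpha=1.6,beta=10),None,fx=8,fy=8,interpolation=2))
E
```

```text
[46.4 87.7 52. ]
[ 48.8 -88.5  52. ]
[-50.  -88.4  52. ]
[-50.8  88.1  52. ]
side die [array([-47.8, -92.2,  52. ]), array([ 47.7, -90.1,  52. ])]
285 [350 350] [[16.0, -15.0, 130.0], [16.0, -15.0, 130.0], [16.0, -15.0, 130.0]]
286 [331 331] [[-13.0, 9.0, 116.0], [-13.0, 9.0, 116.0], [-13.0, 9.0, 116.0]]
287 [331 349] [[-15.0, 5.0, 116.0], [-11.0, 4.0, 116.0], [12.0, -19.0, 130.0]]
288 [331 335] [[-16.0, 4.0, 115.0], [-12.0, 1.0, 116.0], [-10.0, -4.0, 121.0]]
289 [331 350] [[-15.0, 4.0, 112.0], [-10.0, -17.0, 129.0], [11.0, -26.0, 130.0]]
290 [332 350] [[-15.0, -1.0, 114.0], [-7.0, -20.0, 129.0], [12.0, -25.0, 126.0]]
291 [333 350] [[-15.0, -5.0, 115.0], [-7.0, -24.0, 130.0], [11.0, -26.0, 125.0]]
292 [334 350] [[-14.0, -7.0, 114.0], [-5.0, -25.0, 128.0], [12.0, -25.0, 121.0]]
293 [334 350] [[-10.0, -0.0, 103.0], [-6.0, -27.0, 127.0], [12.0, -26.0, 120.0]]
294 [334 349] [[-10.0, 0.0, 100.0], [-5.0, -25.0, 122.0], [11.0, -25.0, 116.0]]
295 [334 345] [[-10.0, 1.0, 96.0], [-9.0, -25.0, 120.0], [1.0, -26.0, 118.0]]
296 [334 345] [[-10.0, -0.0, 95.0], [-3.0, -12.0, 103.0], [9.0, -11.0, 97.0]]
297 [335 344] [[-9.0, -3.0, 95.0], [-2.0, -10.0, 98.0], [6.0, -12.0, 97.0]]
298 [336 343] [[-8.0, -6.0, 94.0], [-2.0, -12.0, 97.0], [4.0, -12.0, 95.0]]
```

View pics/b2.png

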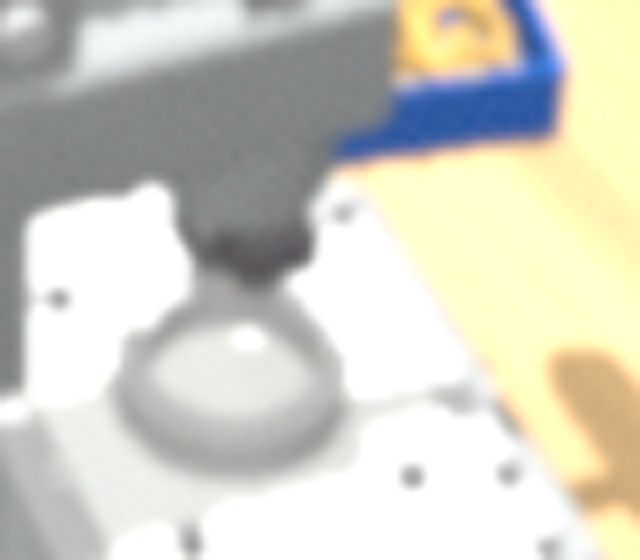

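>>> drive_tool(targets="-45 0 44 0; -90 0 88 0; -134 0 130 0; -134 20 130 0; -134 40 130 0; -134 45 130 0; -134 45 130 0")

```text
t: 12.02
eef_pos: [0.6584, -0.0896, 0.2978]
orientation: [0.459, -0.461, 0.538, -0.536]
ft_force: [0.2, 0.3, 0.6]
opening: -0.0001
```

```bash
python3 - <<'E'
from h import *
stat()
s,P=pts('side',(360,460,140,240))
c=cv2.convertScaleAbs(s[110:240,350:480],alpha=1.3,beta=20)
cv2.imwrite('pics/c1.png',cv2.resize(c,None,fx=4.5,fy=4.5,interpolation=2))
for v in range(30,80,3):print(v+140,[P[v,k].round(0).astype(int).tolist() for k in(44,48,52)])
E
```

```text
t 12.03 press [130.45   0.97 297.8 ] F press [0.19 0.36 0.61] toolx yaw -98.84 q [-0.2   0.39  1.15  0.    1.6  -0.04]
170 [[116, 5, 352], [117, -5, 358], [124, -8, 358]]
173 [[117, 4, 347], [119, -4, 351], [126, -6, 351]]
176 [[117, 4, 341], [117, -8, 347], [125, -9, 347]]
179 [[118, 4, 335], [119, -6, 340], [125, -9, 341]]
182 [[136, 29, 310], [120, -7, 334], [125, -11, 336]]
185 [[128, 16, 313], [126, 0, 323], [127, -9, 328]]
188 [[124, 8, 313], [130, 5, 313], [600, 649, -171]]
191 [[122, 4, 309], [126, -2, 312], [134, -4, 311]]
194 [[118, -3, 307], [122, -9, 310], [126, -15, 313]]
197 [[117, -6, 303], [120, -13, 307], [122, -22, 312]]
200 [[117, -7, 298], [117, -19, 305], [120, -27, 310]]
203 [[368, 354, 3], [118, -19, 299], [118, -31, 306]]
206 [[361, 340, 2], [372, 337, 1], [117, -34, 302]]
209 [[352, 325, 4], [364, 324, 2], [118, -34, 295]]
212 [[344, 313, 3], [355, 308, 4], [367, 305, 3]]
215 [[336, 299, 4], [349, 298, 1], [362, 296, 0]]
218 [[333, 291, 0], [339, 281, 5], [352, 280, 2]]
```

View pics/c1.png

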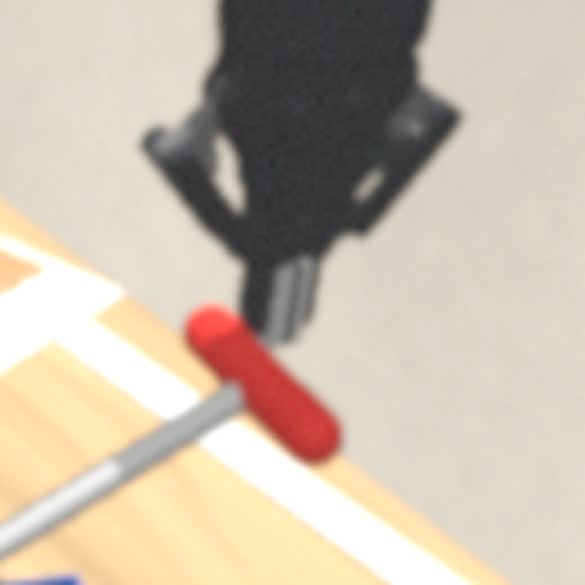

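>>> drive_tool(targets="0 6 0 0; 0 12 1 0; 0 18 3 0; 0 24 6 0; 0 32 9 0; 0 40 12 0; 0 48 14 0; 0 56 15 0; 0 56 15 0")

```text
t: 13.2
eef_pos: [0.6722, -0.0912, 0.2415]
orientation: [0.459, -0.461, 0.538, -0.535]
ft_force: [-1.0, 0.4, 0.6]
opening: 0.0003
```

```bash
python3 - <<'E'
from h import *
stat()
s,P=pts('side',(360,460,140,240))
c=cv2.convertScaleAbs(s[140:370,270:500],alpha=1.3,beta=20)
cv2.imwrite('pics/c2.png',cv2.resize(c,None,fx=2.5,fy=2.5,interpolation=2))
E
```

```text
t 13.2 press [144.43   1.47 241.46] F press [-1.07  0.26  0.57] toolx yaw -98.81 q [-0.2   0.44  1.22  0.    1.5  -0.04]
```

View pics/c2.png

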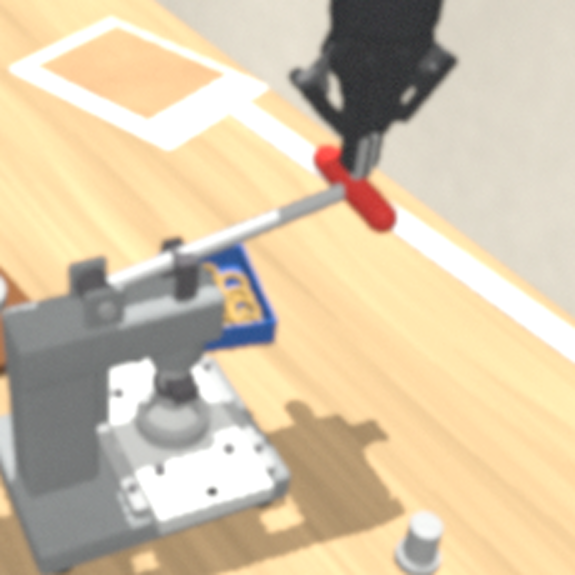

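>>> drive_tool(targets="0 7 1 0; 0 14 2 0; 0 21 3 0; 0 27 3 0; 0 27 3 0")

```text
t: 13.88
eef_pos: [0.6768, -0.0922, 0.2155]
orientation: [0.46, -0.46, 0.537, -0.537]
ft_force: [0.5, -0.7, 0.0]
opening: -0.0
```

```bash
python3 - <<'E'
from h import *
stat()
s,P=pts('side',(360,460,140,240))
c=cv2.convertScaleAbs(s[255:325,300:380],alpha=1.6,beta=10)
cv2.imwrite('pics/c3.png',cv2.resize(c,None,fx=8,fy=8,interpolation=2))
E
```

```text
t 13.88 press [149.05   1.18 215.45] F press [ 0.57 -0.59  0.05] toolx yaw -98.81 q [-0.2   0.45  1.25 -0.    1.44 -0.04]
```

View pics/c3.png

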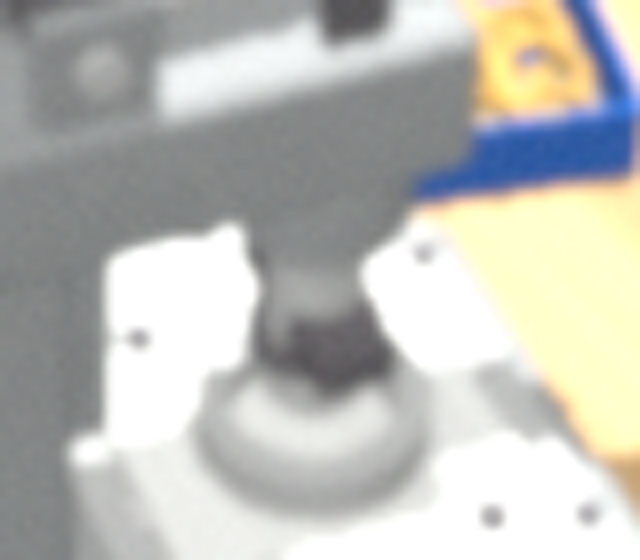

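>>> drive_tool(targets="0 5 -1 0; 0 10 -2 0; 0 15 -3 0; 0 20 -4 0; 0 25 -5 0; 0 30 -5 0; 0 35 -5 0; 0 39 -6 0; 0 39 -6 0")

```text
t: 15.05
eef_pos: [0.6699, -0.091, 0.1764]
orientation: [0.46, -0.461, 0.538, -0.536]
ft_force: [-0.2, 1.3, -0.1]
opening: 0.0001
```

```bash
python3 - <<'E'
from h import *
stat()
s,P=pts('side',(360,460,140,240))
c=cv2.convertScaleAbs(s[255:325,300:380],alpha=1.6,beta=10)
c2=s[180:320,300:460]
cv2.imwrite('pics/c4.png',np.hstack([cv2.resize(c,(400,350),interpolation=2),cv2.resize(c2,(400,350),interpolation=2)]))
E
```

```text
t 15.05 press [142.09   1.32 176.44] F press [-0.38  1.25 -0.14] toolx yaw -98.81 q [-0.2   0.47  1.32  0.    1.35 -0.04]
```

View pics/c4.png

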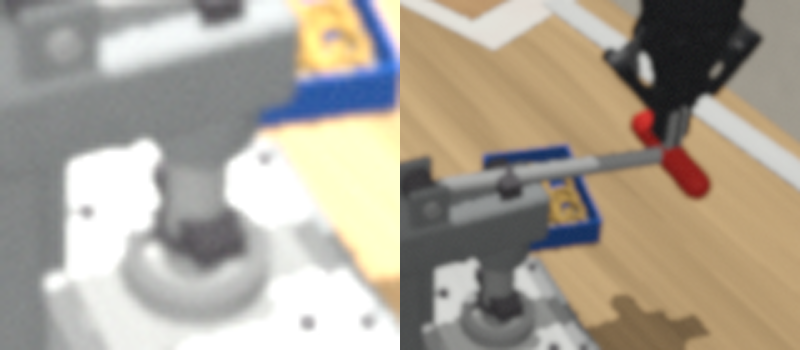

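>>> drive_tool(targets="0 1 0 0; 0 2 0 0; 0 3 0 0; 0 4 0 0")

```text
t: 15.6
eef_pos: [0.6702, -0.091, 0.1756]
orientation: [-0.46, 0.46, -0.537, 0.537]
ft_force: [-6.5, 2.0, 14.3]
opening: 0.0003
```

```bash
python3 - <<'E'
from h import *
stat()
E
```

```text
t 15.6 press [142.42   1.33 175.62] F press [-6.75  0.98 14.33] toolx yaw -98.81 q [-0.2   0.47  1.32 -0.    1.35 -0.04]
```

>>> drive_tool(targets="0 -30 0 0; 0 -69 0 0; -40 -69 -45 0; -80 -69 -90 0; -127 -69 -140 0; -127 -69 -140 0")

```text
t: 16.35
eef_pos: [0.5488, 0.0586, 0.2425]
orientation: [0.461, -0.461, 0.537, -0.535]
ft_force: [0.5, -0.3, 0.6]
opening: -0.0001
```

```bash
python3 - <<'E'
from h import *
stat()
p,d=env.capture('top');s,_=env.capture('side')
cv2.imwrite('pics/d1.png',np.hstack([cv2.resize(p[160:340,280:460],(400,400),interpolation=2),cv2.resize(s[185:365,250:430],(400,400),interpolation=2)]))
B=[]
for im in(p,s):
    h=cv2.cvtColor(im,cv2.COLOR_BGR2HSV)
    m=(((h[...,0]<6)|(h[...,0]>174))&(h[...,1]>180)&(h[...,2]>90)).astype(np.uint8)
    c=max(cv2.findContours(m,0,2)[0],key=cv2.contourArea);B.append(cv2.minAreaRect(c)[0]);print(cv2.minAreaRect(c))
o1,d1=ray('top',*B[0]);o2,d2=ray('side',*B[1])
q=np.linalg.lstsq(np.c_[d1,-d2],o2-o1,rcond=None)[0];print(w2p((o1+q[0]*d1+o2+q[1]*d2)/2))
print(shift(p2w(0,128,18)))
E
```

```text
t 16.35 press [ -0.54 130.52 242.54] F press [ 0.5  -0.24  0.6 ] toolx yaw -98.6 q [0.03 0.25 1.5  0.   1.4  0.18]
((364.53851318359375, 186.1923065185547), (41.5516357421875, 7.938222408294678), 7.125016689300537)
((407.786865234375, 241.34426879882812), (39.947505950927734, 9.730802536010742), 50.194427490234375)
[145.29265059   0.89351547 188.3284072 ]
[  0.8 224.8  -3. ]
```

View pics/d1.png

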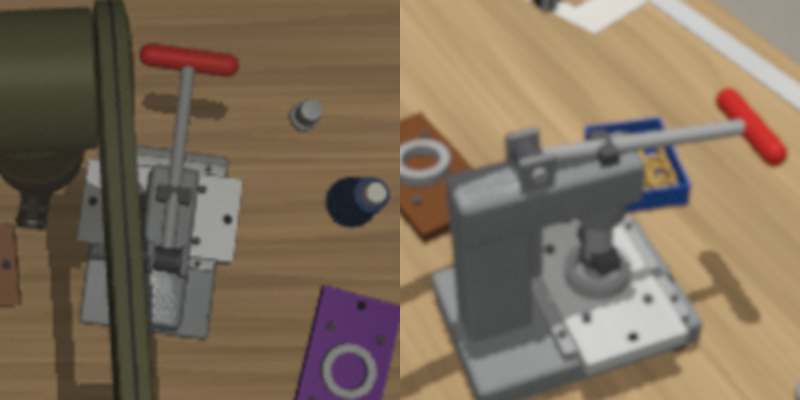

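```bash
python3 - <<'E'
from h import *
s,P=pts('top',(280,400,160,340))
for v in range(5,180,15):print(v+160,[P[v,k].round(0).astype(int).tolist() for k in(0,20,35,45,48,50,52,55,60)])
E
```

```text
165 [[30, 147, 663], [33, 122, 666], [35, 104, 666], [35, 92, 671], [35, 89, 673], [35, 86, 674], [36, 84, 672], [36, 81, 674], [245, 59, 0]]
180 [[9, 143, 676], [11, 119, 677], [14, 102, 677], [20, 90, 662], [15, 86, 681], [15, 84, 682], [15, 82, 682], [16, 78, 680], [19, 72, 672]]
195 [[-10, 140, 677], [-6, 117, 676], [-4, 99, 676], [7, 88, 637], [-3, 84, 683], [-3, 82, 682], [-3, 80, 683], [-3, 76, 684], [-2, 70, 684]]
210 [[-26, 138, 669], [-22, 115, 667], [-20, 97, 667], [-8, 85, 615], [-21, 82, 685], [-22, 80, 688], [-21, 77, 687], [-21, 74, 686], [-20, 68, 687]]
225 [[-40, 138, 644], [-36, 114, 640], [-33, 95, 637], [75, 78, 1], [-38, 80, 680], [-39, 77, 689], [-39, 75, 689], [-39, 72, 692], [-38, 66, 692]]
240 [[18, 191, 2], [-34, 118, 474], [31, 99, -1], [27, 73, 53], [-53, 77, 662], [-57, 75, 692], [-56, 73, 692], [-56, 70, 693], [-55, 64, 691]]
255 [[-22, 186, -2], [-47, 119, 356], [-9, 93, -4], [-11, 68, 52], [-69, 74, 640], [-74, 73, 693], [-73, 71, 693], [-73, 68, 696], [-72, 62, 694]]
270 [[-62, 179, 14], [-54, 128, -1], [-49, 88, 3], [-48, 63, 44], [-85, 71, 615], [-89, 70, 676], [-90, 69, 699], [-90, 66, 697], [-89, 60, 698]]
285 [[-101, 173, 15], [-93, 122, -4], [-88, 83, -1], [-86, 57, 36], [-85, 50, 33], [-105, 67, 654], [-107, 67, 699], [-106, 64, 700], [-106, 58, 701]]
300 [[-140, 169, -3], [-133, 117, 0], [-127, 77, 1], [-124, 52, 35], [-123, 45, 38], [-123, 64, 633], [-123, 64, 688], [-123, 62, 702], [-122, 56, 704]]
315 [[-178, 163, -1], [-171, 111, -1], [-166, 72, 1], [-163, 46, -1], [-162, 38, -2], [-161, 33, -3], [-140, 61, 667], [-138, 60, 707], [-138, 54, 706]]
330 [[-216, 158, 4], [-210, 106, 0], [-205, 67, -5], [-201, 41, -2], [-200, 33, -1], [-199, 28, 2], [-158, 58, 649], [-154, 58, 707], [-153, 52, 709]]
```

>>> drive_tool(targets="0 55 -2 0; 0 110 -2 0; 0 165 -2 0; 0 205 -2 0; 0 225 -2 0; 0 225 -2 0; 0 225 -2 0")

```text
t: 17.38
eef_pos: [0.5518, 0.0552, 0.0178]
orientation: [-0.46, 0.459, -0.537, 0.538]
ft_force: [-0.5, -0.4, 0.3]
opening: -0.0002
```

```bash
python3 - <<'E'
from h import *
stat()
E
```

```text
t 17.38 press [  2.95 127.65  17.83] F press [-0.43 -0.48  0.26] toolx yaw -98.88 q [ 0.02  0.49  1.78 -0.    0.87  0.18]
```

>>> drive_tool(targets="6 0 -3 0; 12 0 -3 0; 18 0 -3 0; 20 0 -3 0; 21 0 -3 0; 22 0 -3 0; 23 0 -3 0; 24 0 -3 0; 25 0 -3 0; 26 0 -3 0; 27 0 -3 0; 28 0 -3 0")

```text
t: 18.88
eef_pos: [0.543, 0.0296, 0.0174]
orientation: [0.46, -0.46, 0.537, -0.537]
ft_force: [0.9, 4.1, -0.6]
opening: 0.0001
```

```bash
python3 - <<'E'
from h import *
stat()
E
```

```text
t 18.88 press [ -1.8  100.99  17.42] F press [ 0.24  4.18 -0.55] toolx yaw -98.85 q [-0.02  0.48  1.8   0.    0.86  0.13]
```

>>> drive_tool(targets="1 0 0 0; 2 0 0 0; 3 0 0 0")

```text
t: 19.25
eef_pos: [0.5424, 0.026, 0.0174]
orientation: [0.46, -0.46, 0.537, -0.537]
ft_force: [0.8, 4.4, -0.8]
opening: -0.0003
```

>>> drive_tool(targets="1 0 0 0; 2 0 0 0")

```text
t: 19.5
eef_pos: [0.5421, 0.0238, 0.0174]
orientation: [0.46, -0.46, 0.537, -0.537]
ft_force: [0.5, 3.4, -0.3]
opening: -0.0001
```

>>> drive_tool(targets="1 0 0 0; 2 0 0 0")

```text
t: 19.75
eef_pos: [0.5418, 0.0218, 0.0174]
orientation: [0.46, -0.46, 0.537, -0.537]
ft_force: [0.5, 3.6, -0.4]
opening: -0.0003
```

```bash
python3 - <<'E'
from h import *
stat()
E
```

```text
t 19.75 press [-1.83 93.16 17.4 ] F press [-0.05  3.68 -0.43] toolx yaw -98.82 q [-0.04  0.48  1.81  0.    0.86  0.12]
```

>>> drive_tool(targets="0.5 0 0 0; 1 0 0 0")

```text
t: 20.0
eef_pos: [0.5416, 0.0209, 0.0174]
orientation: [0.46, -0.46, 0.537, -0.537]
ft_force: [0.4, 3.6, -0.5]
opening: -0.0
```

>>> drive_tool(targets="0.5 0 0 0; 1 0 0 0")

```text
t: 20.25
eef_pos: [0.5416, 0.0204, 0.0174]
orientation: [0.46, -0.46, 0.537, -0.537]
ft_force: [0.6, 6.0, -0.5]
opening: -0.0
```

>>> drive_tool(targets="0.5 0 0 0; 1 0 0 0")

```text
t: 20.5
eef_pos: [0.5416, 0.0204, 0.0174]
orientation: [0.46, -0.459, 0.538, -0.537]
ft_force: [0.9, 9.5, -0.8]
opening: 0.0002
```

```bash
python3 - <<'E'
from h import *
stat()
E
```

```text
t 20.5 press [-1.82 91.66 17.41] F press [-0.58  9.48 -0.77] toolx yaw -98.87 q [-0.04  0.48  1.81  0.    0.86  0.11]
```

>>> drive_tool(targets="-8 0 2 0; -35 0 2 0; -35 -60 2 0; -35 -120 2 0; -35 -180 2 0; -35 -232 2 0; 20 -232 2 0; 80 -232 2 0; 140 -232 2 0; 200 -232 2 0; 223 -232 2 0; 223 -180 2 0; 223 -120 2 0; 223 -60 2 0; 223 -20 2 0; 223 0 2 0; 223 0 2 0; 223 0 2 0")

```text
t: 22.75
eef_pos: [0.5098, -0.2024, 0.0182]
orientation: [-0.46, 0.46, -0.536, 0.537]
ft_force: [0.9, 1.3, -0.2]
opening: -0.0001
```

```bash
python3 - <<'E'
from h import *
stat()
E
```

```text
t 22.75 press [   0.95 -133.28   18.19] F press [ 0.68  1.45 -0.16] toolx yaw -98.8 q [-0.45  0.48  1.79 -0.    0.87 -0.3 ]
```

>>> drive_tool(targets="-6 0 0 0; -12 0 0 0; -18 0 0 0; -20 0 0 0; -21 0 0 0; -22 0 0 0; -23 0 0 0; -24 0 0 0")

```text
t: 23.75
eef_pos: [0.5128, -0.1789, 0.0174]
orientation: [-0.46, 0.461, -0.537, 0.537]
ft_force: [-0.8, -4.0, -0.6]
opening: 0.0
```

>>> drive_tool(targets="-0.5 0 0 0; -1 0 0 0; -1.5 0 0 0; -2 0 0 0")

```text
t: 24.25
eef_pos: [0.5131, -0.176, 0.0173]
orientation: [0.46, -0.46, 0.537, -0.537]
ft_force: [-0.6, -3.5, -0.9]
opening: 0.0001
```

>>> drive_tool(targets="-1 0 0 0; -2 0 0 0; -3 0 0 0; -4 0 0 0; -5 0 0 0; -6 0 0 0; -7 0 0 0; -8 0 0 0")

```text
t: 25.25
eef_pos: [0.5143, -0.168, 0.0174]
orientation: [0.46, -0.46, 0.537, -0.537]
ft_force: [-1.0, -2.2, -1.7]
opening: -0.0
```

```bash
python3 - <<'E'
from h import *
stat()
E
```

```text
t 25.25 press [  0.17 -98.66  17.38] F press [-0.63 -2.37 -1.72] toolx yaw -98.81 q [-0.39  0.47  1.81  0.    0.86 -0.24]
```

>>> drive_tool(targets="-1 0 0 0; -2 0 0 0; -3 0 0 0; -4 0 0 0; -5 0 0 0")

```text
t: 25.88
eef_pos: [0.5151, -0.1631, 0.0174]
orientation: [0.46, -0.46, 0.537, -0.537]
ft_force: [-0.6, -2.8, -2.1]
opening: 0.0003
```

>>> drive_tool(targets="-0.5 0 0 0; -1 0 0 0")

```text
t: 26.12
eef_pos: [0.5152, -0.1622, 0.0174]
orientation: [0.46, -0.46, 0.537, -0.537]
ft_force: [0.4, -3.0, -1.7]
opening: -0.0001
```

>>> drive_tool(targets="-0.5 0 0 0; -1 0 0 0")

```text
t: 26.38
eef_pos: [0.5154, -0.1612, 0.0174]
orientation: [-0.46, 0.46, -0.537, 0.537]
ft_force: [-0.9, -3.8, -1.8]
opening: 0.0004
```

>>> drive_tool(targets="-0.5 0 0 0; -1 0 0 0")

```text
t: 26.62
eef_pos: [0.5156, -0.1602, 0.0174]
orientation: [-0.46, 0.46, -0.537, 0.537]
ft_force: [-0.0, -3.4, -2.1]
opening: 0.0001
```

```bash
python3 - <<'E'
from h import *
stat()
E
```

```text
t 26.62 press [  0.21 -90.75  17.41] F press [ 0.49 -3.41 -2.09] toolx yaw -98.82 q [-0.38  0.47  1.81 -0.    0.86 -0.23]
```

>>> drive_tool(targets="-0.5 0 0 0; -1 0 0 0")

```text
t: 26.88
eef_pos: [0.5157, -0.1594, 0.0174]
orientation: [-0.46, 0.46, -0.537, 0.537]
ft_force: [-1.1, -4.5, -2.2]
opening: 0.0001
```

>>> drive_tool(targets="-0.5 0 0 0; -1 0 0 0")

```text
t: 27.12
eef_pos: [0.5158, -0.1594, 0.0174]
orientation: [-0.46, 0.461, -0.536, 0.537]
ft_force: [-1.8, -8.0, -2.5]
opening: -0.0001
```

```bash
python3 - <<'E'
from h import *
stat()
E
```

```text
t 27.12 press [  0.28 -89.88  17.44] F press [-0.52 -8.22 -2.49] toolx yaw -98.77 q [-0.38  0.47  1.81 -0.    0.86 -0.22]
```

>>> drive_tool(targets="8 0 0 0; 40 0 0 0; 40 -60 0 0; 40 -120 0 0; 40 -180 0 0; 40 -232 0 0; -20 -232 0 0; -80 -232 0 0; -140 -232 0 0; -200 -232 0 0; -222 -232 0 0; -222 -180 0 0; -222 -120 0 0; -222 -60 0 0; -222 -20 0 0; -222 0 0 0; -222 0 0 0; -222 0 0 0")

```text
t: 29.38
eef_pos: [0.5507, 0.0613, 0.0183]
orientation: [-0.461, 0.46, -0.537, 0.537]
ft_force: [-0.4, -0.3, 0.1]
opening: -0.0004
```

```bash
python3 - <<'E'
from h import *
stat()
E
```

```text
t 29.38 press [  0.96 133.58  18.31] F press [-0.34 -0.31  0.11] toolx yaw -98.83 q [0.03 0.49 1.78 0.   0.87 0.19]
```

>>> drive_tool(targets="6 0 0 0; 12 0 0 0; 17 0 0 0; 19 0 0 0; 20 0 0 0; 21 0 0 0; 22 0 0 0; 23 0 0 0; 24 0 0 0; 25 0 0 0; 26 0 0 0; 27 0 0 0; 28 0 0 0; 29 0 0 0; 29 0 0 0")

```text
t: 31.25
eef_pos: [0.5453, 0.0322, 0.0174]
orientation: [-0.46, 0.46, -0.537, 0.537]
ft_force: [0.2, 3.1, -1.0]
opening: 0.0
```

```bash
python3 - <<'E'
from h import *
stat()
E
```

```text
t 31.25 press [9.0000e-02 1.0399e+02 1.7360e+01] F press [-0.32  3.09 -0.99] toolx yaw -98.82 q [-0.02  0.48  1.8  -0.    0.87  0.14]
```

103.99 now; the goal is 101.66.

>>> drive_tool(targets="0.5 0 0 0; 1 0 0 0; 1.5 0 0 0; 2 0 0 0; 2.2 0 0 0; 2.2 0 0 0")

```text
t: 32.0
eef_pos: [0.545, 0.0302, 0.0174]
orientation: [0.46, -0.46, 0.537, -0.537]
ft_force: [1.0, 2.1, -2.2]
opening: 0.0002
```

```bash
python3 - <<'E'
from h import *
stat()
E
```

```text
t 32.0 press [1.0000e-01 1.0195e+02 1.7380e+01] F press [ 0.69  2.19 -2.22] toolx yaw -98.81 q [-0.02  0.48  1.8  -0.    0.87  0.13]
```

>>> drive_tool(targets="0.3 0 0 0; 0.4 0 0 0; 0.4 0 0 0")

```text
t: 32.38
eef_pos: [0.545, 0.0299, 0.0174]
orientation: [0.46, -0.46, 0.537, -0.537]
ft_force: [-0.6, 2.6, -1.3]
opening: -0.0001
```

```bash
python3 - <<'E'
from h import *
stat()
E
```

```text
t 32.38 press [  0.12 101.6   17.37] F press [-0.99  2.51 -1.26] toolx yaw -98.81 q [-0.02  0.48  1.8  -0.    0.86  0.13]
```

>>> drive_tool(targets="-3 0 0 0; -10 0 0 0; -30 0 0 0; -45 -50 0 0; -60 -110 0 0; -100 -170 0 0; -150 -180 0 0; -200 -180 0 0; -200 -180 0 0")

```text
t: 33.5
eef_pos: [0.5759, 0.2325, 0.1978]
orientation: [0.462, -0.461, 0.536, -0.536]
ft_force: [0.1, -0.9, -0.8]
opening: -0.0003
```

```bash
python3 - <<'E'
from h import *
stat()
p,d=env.capture('top');s,_=env.capture('side')
cv2.imwrite('pics/e1.png',np.hstack([cv2.resize(p[165:315,290:440],(400,400),interpolation=2),cv2.resize(s[255:345,290:380],(400,400),interpolation=2)]))
cv2.imwrite('pics/e_t.png',p);cv2.imwrite('pics/e_s.png',s)
B=[]
for im in(p,s):
    h=cv2.cvtColor(im,cv2.COLOR_BGR2HSV)
    m=(((h[...,0]<6)|(h[...,0]>174))&(h[...,1]>180)&(h[...,2]>90)).astype(np.uint8)
    c=max(cv2.findContours(m,0,2)[0],key=cv2.contourArea);B.append(cv2.minAreaRect(c)[0])
o1,d1=ray('top',*B[0]);o2,d2=ray('side',*B[1])
q=np.linalg.lstsq(np.c_[d1,-d2],o2-o1,rcond=None)[0];print(w2p((o1+q[0]*d1+o2+q[1]*d2)/2))
E
```

```text
t 33.5 press [ -0.38 306.55 197.83] F press [ 0.26 -0.83 -0.76] toolx yaw -98.52 q [0.31 0.38 1.42 0.   1.34 0.46]
[145.34783702   1.07132116 187.98558256]
```

View pics/e1.png

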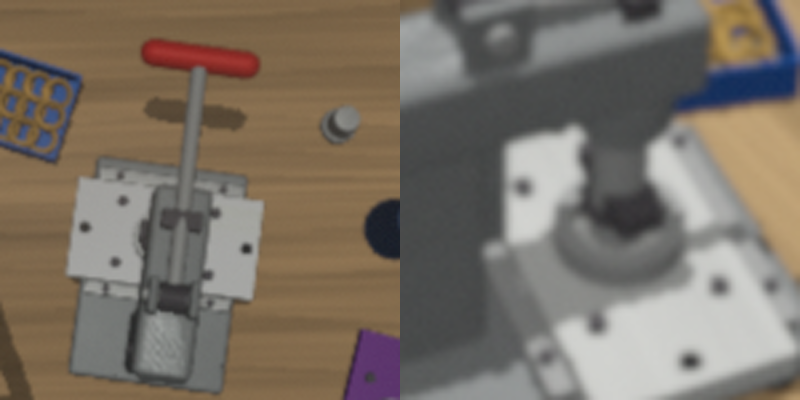

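```bash
python3 - <<'E'
from h import *
print(env.close_job())
E
```

```text
the job is handed in; nothing more can be done
None
```

The die is centred on the punch by touch, the lever is fully down, and the job is handed in after about 33.5 s. No verdict is reported on hand-in, so these are my own readings.

**What I did**
- I pushed the die about 20 mm to the middle of the press from its −y end, then swung the lever down until it met its stop at about 14 N.
- I tapped the die until the ring touched the punch on both sides. The tool stood at y = 91.7 mm on one side and −89.9 mm on the other, with about 9.5 N and 8 N on the tool, of which roughly 4 N was sliding friction.
- The two touches put the punch about 0.9 mm off the press's middle. They also give a finger half-width of 10.8 mm, close to the nominal 11 mm.
- I then pushed the die back from the +y end to a tool reading of 101.6 mm, against a target of 101.66 mm, and moved the arm clear.

**Last checks**
- The bar measured z = 188.0 mm, against 188 mm for fully down. Its x read 145 mm against the stated 143 mm, within the roughly 2 mm camera calibration.
- The punch stands inside the ring, and the tray, thread cone and spare punch were never touched and look unmoved.
- The pictures are too coarse to confirm the 1.5 mm centring. That rests on the two touches.

**One disagreement:** the depth images put the shut fingertips about 26 mm above the reported tool point. My first approach therefore passed over the die without touching it, and I allowed for the offset from then on.

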